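# Rebuild the cam clamp and clamp the honing stones for flattening

### The job

The clamping fixture for flattening honing stones has been stripped to wash out the grit. Lay every green stone flat in a pocket of its own, push the cam fully home on the flatted shaft, then the ball lever fully home on the square above it (any quarter turn), and swing the lever anticlockwise to its stop so that the spring pads clamp all the stones. Leave the caliper and the flattening plate where they lie.

Things in the scene. Friction and masses are not known exactly. Their poses are not given: they have to be found in the camera images.
- fixture: the stone fixture: dark steel plate 240 x 226 x 16 mm fixed to the bench, carrying an upright shaft at its front (robot side), then an aluminium sliding jaw (its top 34 mm above the bench) with 4 red spring pads, 4 pockets and a fence at the far end. Origin on the bench, 88 mm beyond (+x) the shaft's axis; x runs from shaft to fence, z up
- shaft (a joint): angle of the shaft about the vertical, rad; 0 = open, 1.92 = stop, growing anticlockwise seen from above. At 0 the shaft's x axis points 110 degrees clockwise (from above) of the fixture's +x. It stays where it is left (friction 0.15 N m; clamping adds at most 0.15 N m)
- shaft_shoulder (a point): point on the shaft's axis at its shoulder, 51 mm above the bench; turns with the shaft. Below it the shaft is 24 mm round with one flat milled 7.5 mm from the axis (D section), down to a brass washer whose top is 18 mm above the bench. +x points straight away from the flat (the flat faces -x)
- shaft_top (a point): centre of the shaft's top, 83 mm above the bench. From the shoulder up to here the shaft is a 15 mm square, sides along its own x and y, tapered over the last 4 mm; the square's -x face is in line with the flat below
- cam_mid (a point): loose steel eccentric cam, lying boss up, the way it goes on; this is the point on its bore's axis half-way up, 16 mm above its underside. Disc 56 mm across and 14 mm thick; on it a round boss, 36 mm across, round the bore; 32 mm high in all. Fully home the underside stands on the brass washer and this point is 17 mm below the shoulder
- cam_nose (a point): the cam's nose: tip of the disc's far side, 38 mm from the bore's axis (18 mm on the opposite side), at half the disc's thickness. The D-shaped through bore clears the shaft by 0.6 mm a side; its flat is on the side away from the nose, so that it fits with the nose straight away from the shaft's flat: cam's +x (axis to nose) along the shaft's +x
- lever_hub (a point): loose ball lever, lying hub upright with hub and ball on the bench; this is the point on the bore's axis half-way up the dark round hub (34 mm across, 26 mm high), +x along the arm to the ball. The square through bore (sides along x and y) clears the shaft's square by 0.6 mm a side and fits in any of the 4 quarter turns. Fully home this point is 13 mm above the shoulder
- lever_ball (a point): centre of the lever's black ball, 32 mm across, 72 mm from the hub's axis and 16 mm above the lever's underside; the steel arm between is 11 mm thick
- pocket_1 (a point): pocket 1 of 4 (1 = leftmost seen from the robot, 50 mm apart): centre of its floor, 16 mm above the bench. 28 mm wide between ribs 4 mm high, 105 mm long along its x axis, from the red pad (near end, 11 mm high) to the fence (far end, 16 mm high); x = the fixture's x, z up
- pad_1 (a joint): how far the red spring pad at pocket 1 is pressed back into the jaw, m: 0 = free, 0.006 = bottomed. With cam and lever on, turning the shaft to its stop drives the jaw 8 mm towards the fence: that takes up a stone's 5 mm of slack and presses the pad back 2 to 3 mm (about 4 N)
- pocket_2 (a point): pocket 2 of 4 (1 = leftmost seen from the robot, 50 mm apart): centre of its floor, 16 mm above the bench. 28 mm wide between ribs 4 mm high, 105 mm long along its x axis, from the red pad (near end, 11 mm high) to the fence (far end, 16 mm high); x = the fixture's x, z up
- pad_2 (a joint): how far the red spring pad at pocket 2 is pressed back into the jaw, m: 0 = free, 0.006 = bottomed. With cam and lever on, turning the shaft to its stop drives the jaw 8 mm towards the fence: that takes up a stone's 5 mm of slack and presses the pad back 2 to 3 mm (about 4 N)
- pocket_3 (a point): pocket 3 of 4 (1 = leftmost seen from the robot, 50 mm apart): centre of its floor, 16 mm above the bench. 28 mm wide between ribs 4 mm high, 105 mm long along its x axis, from the red pad (near end, 11 mm high) to the fence (far end, 16 mm high); x = the fixture's x, z up
- pad_3 (a joint): how far the red spring pad at pocket 3 is pressed back into the jaw, m: 0 = free, 0.006 = bottomed. With cam and lever on, turning the shaft to its stop drives the jaw 8 mm towards the fence: that takes up a stone's 5 mm of slack and presses the pad back 2 to 3 mm (about 4 N)
- pocket_4 (a point): pocket 4 of 4 (1 = leftmost seen from the robot, 50 mm apart): centre of its floor, 16 mm above the bench. 28 mm wide between ribs 4 mm high, 105 mm long along its x axis, from the red pad (near end, 11 mm high) to the fence (far end, 16 mm high); x = the fixture's x, z up
- pad_4 (a joint): how far the red spring pad at pocket 4 is pressed back into the jaw, m: 0 = free, 0.006 = bottomed. With cam and lever on, turning the shaft to its stop drives the jaw 8 mm towards the fence: that takes up a stone's 5 mm of slack and presses the pad back 2 to 3 mm (about 4 N)
- stone_1_mid (a point): green honing stone (absent in some starts), 25 x 100 x 12 mm, lying flat: its centre; y = its length, x = its 25 mm width, z up
- stone_2_mid (a point): green honing stone (absent in some starts), 25 x 100 x 12 mm, lying flat: its centre; y = its length, x = its 25 mm width, z up
- stone_3_mid (a point): green honing stone (absent in some starts), 25 x 100 x 12 mm, lying flat: its centre; y = its length, x = its 25 mm width, z up
- stone_4_mid (a point): green honing stone (absent in some starts), 25 x 100 x 12 mm, lying flat: its centre; y = its length, x = its 25 mm width, z up
- caliper: steel caliper, 74 x 204 mm, lying behind the fixture: a bystander; origin at the middle of its underside
- flattening_plate: grey flattening plate 45 x 100 x 26 mm with a black knob, lying in front of the fixture on the right: a bystander; origin at the middle of its underside
There are look-alikes about, which are no part of the job. Leave any red look-alike of the part that bears stone_2_mid alone.

How it is judged:
On the way, in this order (a step that is already met when the one before it is completed fails the run):
1. the cam is fully home on the flatted shaft (horizontal distance between cam_mid and shaft_shoulder below 0.003 m and z of cam_mid in the frame of shaft_shoulder below -0.0145 m and angle between the x axis of cam_mid and the x axis of shaft_shoulder, either way round below 0.3 rad), for 0.2 s.
2. the lever is fully home on the square, above the cam (all of step 1 and horizontal distance between lever_hub and shaft_shoulder below 0.003 m and z of lever_hub in the frame of shaft_shoulder below 0.016 m and angle between lever_hub's own z axis and vertical below 0.12 rad), for 0.2 s.
3. the shaft has been swung round to its stop with the lever on it (horizontal distance between lever_hub and shaft_shoulder below 0.003 m and z of lever_hub in the frame of shaft_shoulder below 0.016 m and angle between lever_hub's own z axis and vertical below 0.12 rad and value of joint shaft above 1.7 rad), for 0.2 s.
At the end, for the whole second after the job is handed in: cam and lever fully home (within 3 mm of the axis, about 2.5 mm of full depth; cam within 0.3 rad of the shaft), the shaft turned beyond 1.7 rad, each stone present flat in a pocket of its own (centre within 8 mm, 5 degrees) with the pad there pressed back over 1.2 mm (all of step 1 and all of step 3 and ((horizontal distance between stone_1_mid and pocket_1 below 0.008 m and z of stone_1_mid in the frame of pocket_1 below 0.0085 m and angle between the y axis of stone_1_mid and the x axis of pocket_1, either way round below 0.09 rad and value of joint pad_1 above 0.0012 m) or (horizontal distance between stone_1_mid and pocket_2 below 0.008 m and z of stone_1_mid in the frame of pocket_2 below 0.0085 m and angle between the y axis of stone_1_mid and the x axis of pocket_2, either way round below 0.09 rad and value of joint pad_2 above 0.0012 m) or (horizontal distance between stone_1_mid and pocket_3 below 0.008 m and z of stone_1_mid in the frame of pocket_3 below 0.0085 m and angle between the y axis of stone_1_mid and the x axis of pocket_3, either way round below 0.09 rad and value of joint pad_3 above 0.0012 m) or (horizontal distance between stone_1_mid and pocket_4 below 0.008 m and z of stone_1_mid in the frame of pocket_4 below 0.0085 m and angle between the y axis of stone_1_mid and the x axis of pocket_4, either way round below 0.09 rad and value of joint pad_4 above 0.0012 m)) and ((horizontal distance between stone_2_mid and pocket_1 below 0.008 m and z of stone_2_mid in the frame of pocket_1 below 0.0085 m and angle between the y axis of stone_2_mid and the x axis of pocket_1, either way round below 0.09 rad and value of joint pad_1 above 0.0012 m) or (horizontal distance between stone_2_mid and pocket_2 below 0.008 m and z of stone_2_mid in the frame of pocket_2 below 0.0085 m and angle between the y axis of stone_2_mid and the x axis of pocket_2, either way round below 0.09 rad and value of joint pad_2 above 0.0012 m) or (horizontal distance between stone_2_mid and pocket_3 below 0.008 m and z of stone_2_mid in the frame of pocket_3 below 0.0085 m and angle between the y axis of stone_2_mid and the x axis of pocket_3, either way round below 0.09 rad and value of joint pad_3 above 0.0012 m) or (horizontal distance between stone_2_mid and pocket_4 below 0.008 m and z of stone_2_mid in the frame of pocket_4 below 0.0085 m and angle between the y axis of stone_2_mid and the x axis of pocket_4, either way round below 0.09 rad and value of joint pad_4 above 0.0012 m)) and ((horizontal distance between stone_3_mid and pocket_1 below 0.008 m and z of stone_3_mid in the frame of pocket_1 below 0.0085 m and angle between the y axis of stone_3_mid and the x axis of pocket_1, either way round below 0.09 rad and value of joint pad_1 above 0.0012 m) or (horizontal distance between stone_3_mid and pocket_2 below 0.008 m and z of stone_3_mid in the frame of pocket_2 below 0.0085 m and angle between the y axis of stone_3_mid and the x axis of pocket_2, either way round below 0.09 rad and value of joint pad_2 above 0.0012 m) or (horizontal distance between stone_3_mid and pocket_3 below 0.008 m and z of stone_3_mid in the frame of pocket_3 below 0.0085 m and angle between the y axis of stone_3_mid and the x axis of pocket_3, either way round below 0.09 rad and value of joint pad_3 above 0.0012 m) or (horizontal distance between stone_3_mid and pocket_4 below 0.008 m and z of stone_3_mid in the frame of pocket_4 below 0.0085 m and angle between the y axis of stone_3_mid and the x axis of pocket_4, either way round below 0.09 rad and value of joint pad_4 above 0.0012 m)) and ((horizontal distance between stone_4_mid and pocket_1 below 0.008 m and z of stone_4_mid in the frame of pocket_1 below 0.0085 m and angle between the y axis of stone_4_mid and the x axis of pocket_1, either way round below 0.09 rad and value of joint pad_1 above 0.0012 m) or (horizontal distance between stone_4_mid and pocket_2 below 0.008 m and z of stone_4_mid in the frame of pocket_2 below 0.0085 m and angle between the y axis of stone_4_mid and the x axis of pocket_2, either way round below 0.09 rad and value of joint pad_2 above 0.0012 m) or (horizontal distance between stone_4_mid and pocket_3 below 0.008 m and z of stone_4_mid in the frame of pocket_3 below 0.0085 m and angle between the y axis of stone_4_mid and the x axis of pocket_3, either way round below 0.09 rad and value of joint pad_3 above 0.0012 m) or (horizontal distance between stone_4_mid and pocket_4 below 0.008 m and z of stone_4_mid in the frame of pocket_4 below 0.0085 m and angle between the y axis of stone_4_mid and the x axis of pocket_4, either way round below 0.09 rad and value of joint pad_4 above 0.0012 m))); the robot touches nothing.
It fails at once if the caliper is pushed away (over 30 mm) (distance of caliper from where it was at the start of the episode above 0.03 m).
It fails at once if the flattening plate is pushed away (over 30 mm) (distance of flattening_plate from where it was at the start of the episode above 0.03 m).
Of stone_1, stone_2, stone_3, stone_4 only 2 to 4 are there at a start; the rules pass over those that are not, and their reading is None.
At some moment in a run one of stone_1, stone_2, stone_3, stone_4, cam, lever may be knocked a few centimetres aside while the robot is not near it.
Once in a run the grip may slacken for a moment while it holds something.
It also fails if it takes over 210 s, if anything falls off the work surface, if the arm or the gripper's body presses on something with over 40 N, if the wrist force passes 120 N, or if a joint passes its speed limit or range.

### The arm

A 7-joint arm with a two-finger parallel gripper is mounted at the origin on a cart in front of the work surface, level with it; the furniture and walls round the work are solid. World frame = base frame: x ahead of the robot, y to its left, z up, the work surface at z = 0. Lengths are in m, angles in rad, forces in N, time in s.
With the tool pointing down it reaches from about 0.4 to 0.85 m from the base axis. Payload 6.9 kg.
Tool frame: the origin (TCP) lies midway between the tips of the shut fingers; the grasp point (between the pads) lies behind it (ctrl.pinch_z is the z of the grasp point in the tool frame, in m); z points along the fingers, y is the direction in which the jaws open and shut (so a half turn about z gives the same grasp; the last joint's range is limited). The gripper opens to 85 mm and grips with 20 to 120 N. Pads are 22 mm wide; open, the fingers measure 114 mm over their backs; the gripper's body (76 mm by 85 mm) begins 54 mm behind the grasp point. The pads swing forward as they close: fully open they stand 13 mm farther back than shut.
Start: joints at [-1.079, 0.507, -0.238, 1.5, 0.126, 1.149, -0.155], TCP at [0.235, 0.579, 0.231] pointing down, gripper open.
Joint ranges: [-3.08, 3.08], [-0.24, 2.05], [-1.43, 1.35], [0, 2.5], [-1.52, 4.66], [0.17, 1.96], [-2.89, 2.89]. Speed limits (rad/s): [2.39, 2.39, 3.14, 3.14, 3.14, 3.14, 3.14].

### API

Orientations are given as a unit quaternion [w, x, y, z].
In Python, from station import ctrl, get_state, vision, ticket, models gives the robot as it stands. Calls block until the motion is done:
- ctrl.movep(position, orientation): joint-space move of the TCP to a pose.
- ctrl.movel(position, frame=None, max_speed=0.15): straight line of the TCP; frame=None keeps the orientation; max_speed is the mean speed in m/s.
- ctrl.set_joints(angles): joint-space move.
- ctrl.ungrasp() and ctrl.close_gripper(force=None): open the fingers fully, or close them until they stop; force is the grip in N (None keeps the last).
- ctrl.pause(seconds).
- ctrl.ik(position, orientation): joint angles nearest the present ones, or None.
- get_state(): the state.
- vision.grab_frame(name): name is "scene" or "side" or "wrist"; returns (picture, depth): 480x640x3 uint8, blue, green, red; 480x640 float32, m along the optical axis (not along the pixel's ray), 0 where there is no reading.
- vision.camera_info(name): a dict with "mtx" (3x3 intrinsics, pixels), "R" (3x3) and "t" (3): a world point X has camera coordinates R X + t; the wrist camera has in their place "hand_eye" (4x4, takes a point from camera to tool coordinates, whose origin is the TCP and whose axes are the flange's). Camera axes: x right, y down, z forward; pixel columns grow to the right and rows downward; lengths in m; the calibration is good to about 2 mm. A picture is of the moment at which its call begins: read the wrist's pose just before it. camera_info takes no time and is no camera call.
A pose or a line that the arm cannot do raises ctrl.Unreachable and nothing moves.
- ticket.close_job(): hands the job in, once; it reports no verdict.
Trained networks look in the newest picture that a camera, given by its name, has taken for a name from the list of things; names that differ only in an ending like _2 or _b are one class to them, and where a whole thing is asked for, a point or a joint stands for the part that bears it (a point fixed in the world has none). Each returns a list of dicts, best first, with "p" (0 to 1); they miss things now and then, are a little off and sometimes report something else, mostly with a low value. They report only what shows in the picture. A call takes as long as a camera call. They do not tell look-alikes from the thing itself.
- models.recognise(camera, target): "point" ([column, row] in pixels, amid what is visible of it).
- models.masks_of(camera, target): "mask" (480x640 bool, what is visible of it) and "point" ([column, row] in pixels, amid what is visible of it).
The state is a dict: "time": time; "qpos": joint angles; "qd": joint speeds; "tau": joint torques, N m; "tcp_pos": TCP position; "eef_rot": TCP orientation; "contact_force": force on the tool from outside, world axes, zero at the start; "wrist_torque": the same for the moment, N m; "width": finger opening in m.
Only numpy, scipy, OpenCV 4.12 (cv2) and the standard library are available. Lean on these libraries where they do the work, as an engineer would, in place of code of your own. Each camera call takes 0.05 s, during which the arm holds its last target.

## Working session

There is one attempt and no reset: what is moved stays moved. The work goes in short steps, each a Python script; the robot and the scene stay as the last script left them, time stands still between calls to the robot, and variables do not carry over. Pictures are saved under pics/ and viewed, and the job is handed in when it is done.

```bash
ls; mkdir -p pics
python3 - <<'E'
from station import ctrl, get_state, vision, ticket, models
import cv2
s=get_state(); print(s['time'],s['tcp_pos'],s['eef_rot'],s['width'],ctrl.pinch_z)
for n in ("scene","side","wrist"):
    im,d=vision.grab_frame(n); cv2.imwrite(f"pics/a_{n}.png",im)
    ci=vision.camera_info(n); print(n,{k:v.round(3).tolist() if hasattr(v,'round') else v for k,v in ci.items()})
E
```

```text
pics
0.0 [0.23506846 0.57855627 0.23041303] [-1.54289292e-04  1.91696788e-01  9.81453768e-01 -9.05102705e-04] 0.08541932862508204 -0.0187
scene {'mtx': [[500.283, 0.0, 325.805], [0.0, 500.283, 238.719], [0.0, 0.0, 1.0]], 'R': [[0.605, -0.796, 0.016], [-0.606, -0.473, -0.64], [0.517, 0.378, -0.768]], 't': [-0.317, 0.394, 1.091]}
side {'mtx': [[472.61, 0.0, 325.46], [0.0, 472.61, 240.417], [0.0, 0.0, 1.0]], 'R': [[-0.934, -0.357, -0.018], [-0.265, 0.726, -0.635], [0.24, -0.588, -0.773]], 't': [0.512, 0.184, 1.268]}
wrist {'mtx': [[402.237, 0.0, 314.641], [0.0, 402.237, 239.818], [0.0, 0.0, 1.0]], 'hand_eye': [[-0.0, -0.959, -0.282, 0.071], [1.0, -0.0, 0.0, -0.001], [-0.0, -0.282, 0.959, -0.143], [0.0, 0.0, 0.0, 1.0]]}
```

View pics/a_scene.png

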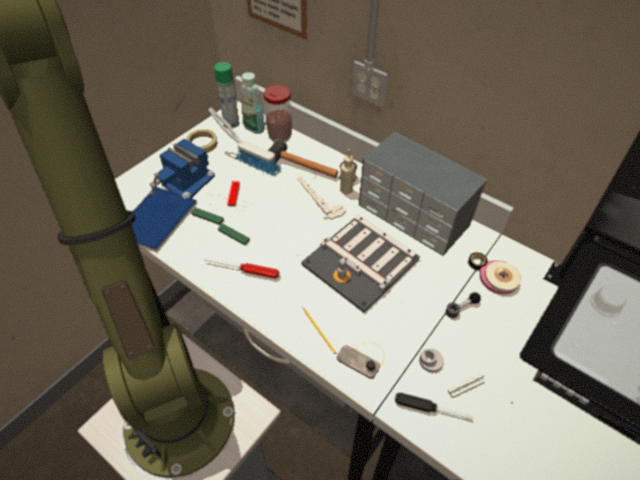

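View pics/a_side.png

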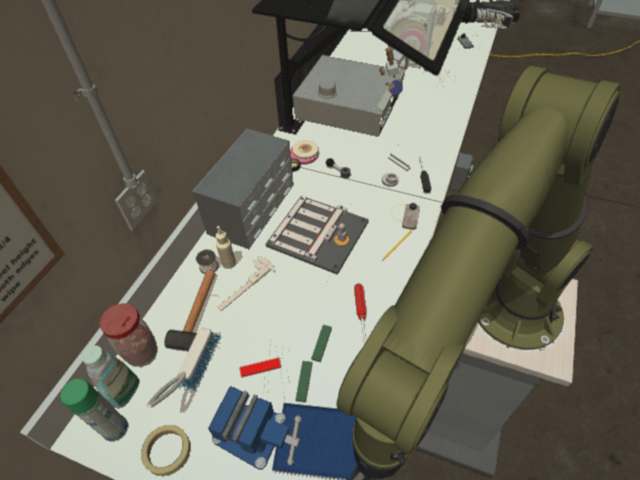

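View pics/a_wrist.png

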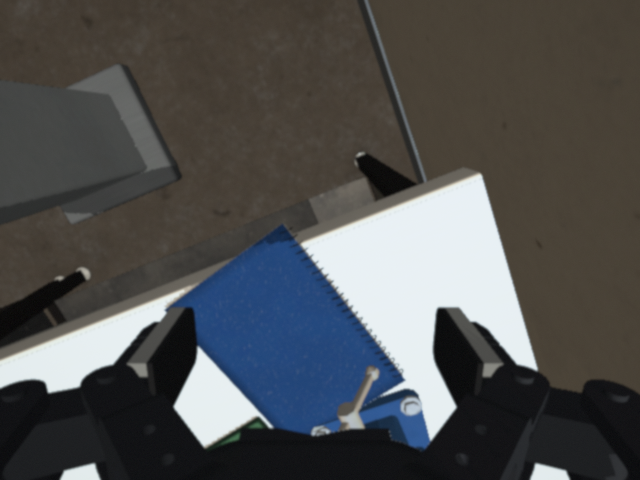

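Two green stones show (scene 207,215 and 233,235), along with one red look-alike. The cam is at about (431,358) and the lever at (463,305). Next step is measuring them.

```bash
cat > h.py <<'E'
from station import ctrl, get_state, vision, ticket, models
import numpy as np, cv2
from scipy.spatial.transform import Rotation as Ro
def q2R(q): return Ro.from_quat([q[1],q[2],q[3],q[0]]).as_matrix()
def R2q(R):
    q=Ro.from_matrix(R).as_quat(); return np.array([q[3],q[0],q[1],q[2]])
def down(th):
    "tool z down, tool y (jaw axis) at world angle th"
    y=np.array([np.cos(th),np.sin(th),0]); z=np.array([0,0,-1.]); x=np.cross(y,z)
    return R2q(np.stack([x,y,z],1))
def cam(name,st=None):
    ci=vision.camera_info(name)
    if name!='wrist':
        R=np.array(ci['R']);t=np.array(ci['t']); return np.array(ci['mtx']),R.T,-R.T@t
    st=st or get_state(); H=np.array(ci['hand_eye']); Rt=q2R(st['eef_rot'])
    return np.array(ci['mtx']),Rt@H[:3,:3],Rt@H[:3,3]+st['tcp_pos']
def grab(name):
    st=get_state(); im,d=vision.grab_frame(name); return im,d,cam(name,st)
def cloud(d,C):
    K,R,o=C; v,u=np.mgrid[:480,:640]
    p=np.stack([(u-K[0,2])/K[0,0]*d,(v-K[1,2])/K[1,1]*d,d],-1)
    w=p@R.T+o; w[d<=0]=np.nan; return w
def onz(px,z,C):
    K,R,o=C; r=R@np.array([(px[0]-K[0,2])/K[0,0],(px[1]-K[1,2])/K[1,1],1.]); return o+r*(z-o[2])/r[2]
def proj(X,C):
    K,R,o=C; c=R.T@(np.asarray(X)-o); return np.array([K[0,0]*c[0]/c[2]+K[0,2],K[1,1]*c[1]/c[2]+K[1,2]])
E
python3 - <<'E'
from h import *
for n in ("scene","side"):
    im,d,C=grab(n); W=cloud(d,C)
    for t in ("stone_2_mid","cam_mid","cam_nose","lever_hub","lever_ball","shaft_top","fixture","pocket_1","pocket_4","caliper","flattening_plate"):
        try:
            r=models.masks_of(n,t) if t in("stone_2_mid","cam_mid","fixture") else models.recognise(n,t)
        except Exception as e: print(t,e); continue
        for x in r[:6]:
            u,v=map(int,x['point']); 
            print(n,t,round(x['p'],2),[u,v],np.round(W[v,u],3), np.round(np.nanmedian(W[x['mask']],0),3) if 'mask' in x else '',im[v,u])
print(get_state()['time'])
E
```

```text
scene stone_2_mid 0.73 [231, 193] [0.56  0.387 0.016] [0.566 0.386 0.011] [ 14  23 232]
scene stone_2_mid 0.58 [210, 215] [0.459 0.374 0.013] [0.453 0.382 0.011] [ 77 108  76]
scene stone_2_mid 0.54 [360, 260] [ 0.588 -0.068  0.019] [ 0.575 -0.073  0.018] [124 133 145]
scene cam_mid 0.92 [431, 359] [ 0.459 -0.364  0.004] [ 0.446 -0.367  0.016] [131 143 148]
scene cam_nose 0.88 [431, 360] [ 0.44  -0.368  0.034]  [158 168 180]
scene lever_hub 0.65 [460, 301] [ 0.65  -0.342  0.   ]  [222 231 228]
scene lever_hub 0.64 [339, 270] [ 0.506 -0.056  0.052]  [144 150 165]
scene lever_ball 0.9 [457, 303] [ 0.638 -0.339  0.003]  [184 199 195]
scene shaft_top 0.68 [339, 267] [ 0.51  -0.053  0.058]  [ 91  98 107]
scene shaft_top 0.39 [232, 235] [0.442 0.269 0.015]  [ 75 109  70]
scene fixture 0.84 [359, 260] [ 0.587 -0.066  0.018] [ 0.574 -0.073  0.018] [127 136 149]
scene pocket_1 0.67 [360, 258] [ 0.591 -0.065  0.023]  [183 201 220]
scene pocket_1 0.21 [206, 215] [0.453 0.385 0.011]  [ 77 111  78]
scene pocket_4 0.67 [360, 258] [ 0.591 -0.065  0.023]  [183 201 220]
scene pocket_4 0.21 [206, 215]
[... 641 characters left out ...]
]
side lever_ball 0.6 [343, 172] [ 0.61  -0.326  0.025]  [76 80 82]
side shaft_top 0.52 [253, 277] [0.708 0.156 0.01 ]  [174 198 212]
side fixture 0.55 [317, 231] [ 0.598 -0.059  0.018] [ 0.591 -0.046  0.018] [179 195 206]
side pocket_1 0.69 [412, 215] [ 0.346 -0.227  0.011]  [120 136 145]
side pocket_1 0.67 [315, 235] [ 0.599 -0.044  0.016]  [85 89 90]
side pocket_4 0.69 [412, 215] [ 0.346 -0.227  0.011]  [120 136 145]
side pocket_4 0.67 [315, 235] [ 0.599 -0.044  0.016]  [85 89 90]
side caliper 0.96 [255, 275] [0.702 0.153 0.018]  [160 179 191]
side caliper 0.57 [319, 233] [ 0.59  -0.055  0.017]  [ 79  85 115]
side flattening_plate 0.94 [415, 214] [ 0.338 -0.238  0.007]  [124 140 151]
1.35
```

Run:
```python
from h import *
# view of the fixture: tool x points away from robot-> try jaw axis along y
def look(name,p,th):
    ctrl.movep(np.array(p),down(th)); im,d,C=grab('wrist'); cv2.imwrite(f'pics/{name}.png',im); np.savez(f'pics/{name}.npz',im=im,d=d,K=C[0],R=C[1],o=C[2]); print(name,get_state()['time'],C[2].round(3),proj([p[0],p[1],0],C).round())
look('st',[0.47,0.33,0.33],np.pi/2)
look('fx',[0.52,-0.06,0.33],np.pi/2)
look('cl',[0.5,-0.33,0.33],np.pi/2)
```

```text
st 2.7333 [0.398 0.33  0.473] [314. 186.]
fx 4.2417 [ 0.449 -0.06   0.473] [314. 184.]
cl 5.3417 [ 0.429 -0.329  0.473] [313. 184.]
```

View pics/st.png

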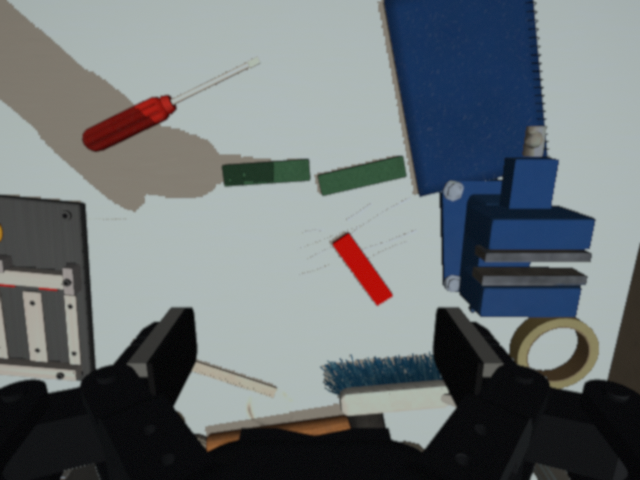

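View pics/fx.png

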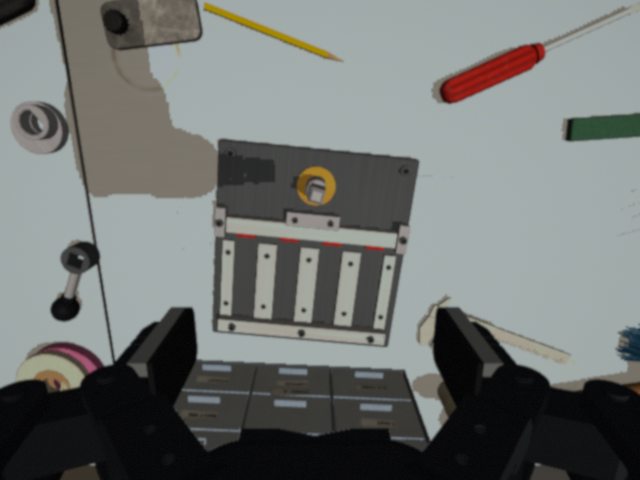

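View pics/cl.png

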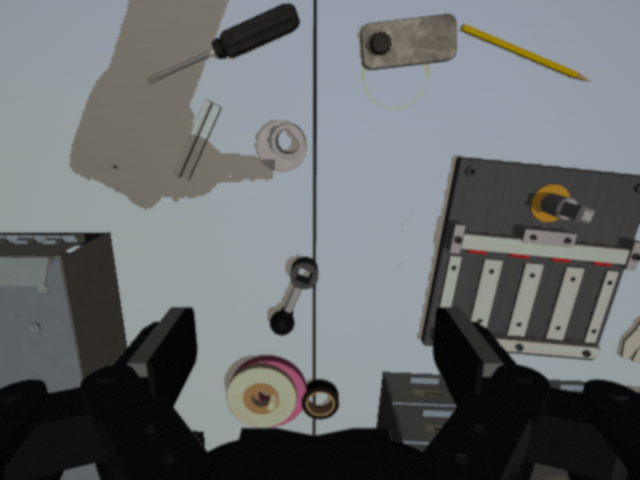

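Wrist views: in st.png the two stones are at (265,171) and (361,174). In fx.png the shaft is at (316,187) and the jaw and pockets are visible. In cl.png the cam is at (285,140), the lever hub at (303,272) and its ball at (282,321). Now close-ups.

```bash
cat >> h.py <<'E'
def load(n):
    z=np.load(f'pics/{n}.npz'); return z['im'],z['d'],(z['K'],z['R'],z['o'])
def look(name,p,th):
    ctrl.movep(np.array(p),down(th)); ctrl.pause(0.15); im,d,C=grab('wrist'); cv2.imwrite(f'pics/{name}.png',im); np.savez(f'pics/{name}.npz',im=im,d=d,K=C[0],R=C[1],o=C[2]); print(name,round(get_state()['time'],2)); return im,d,C
E
python3 - <<'E'
from h import *
im,d,C=load('cl'); 
c=onz((287,138),.032,C); h=onz((303,272),.026,C); b=onz((282,321),.016,C)
print('cam',c,'hub',h,'ball',b,np.linalg.norm((h-b)[:2]))
im,d,C=load('fx'); s=onz((316,187),.083,C); print('shaft',s)
W=cloud(d,C); z=W[...,2]
m=(z>0.010)&(z<0.05)&(abs(W[...,0]-.58)<.2)&(abs(W[...,1]+.06)<.16); m[300:]=m[300:]&True
print('z white jaw',W[232,330],'table',W[90,330],'plate',W[160,280], 'cab',W[380,300],W[365,300], 'shaft',W[187,318])
# cabinet front x
cc=W[(z>0.06)&(W[...,0]>.65)]; print('cab xmin',np.nanpercentile(cc[:,0],[1,50]),cc[:,2].max() if len(cc) else None)
for n,p,z in (('cam1',c,.13),('lev1',(h+b)/2,.13),('sh1',s,.183)):
    look(n,[p[0],p[1],z],np.pi/2)
E
```

```text
cam [ 0.44663916 -0.35797359  0.032     ] hub [ 0.60121425 -0.34196091  0.026     ] ball [ 0.67106454 -0.36908014  0.016     ] 0.07493006550389786
shaft [ 0.50996038 -0.05780085  0.083     ]
z white jaw [ 0.56944963 -0.04146442  0.03149274] table [ 4.15348420e-01 -4.23018592e-02  3.84641172e-05] plate [ 0.49022352 -0.09790326  0.01610866] cab [ 0.76037979 -0.0769197   0.03835166] [ 0.76220823 -0.07813734  0.00318392] shaft [ 0.51131445 -0.05577123  0.07435788]
cab xmin [0.72501412 0.7614003 ] 0.1661712720983265
cam1 6.39
lev1 7.38
sh1 8.82
```

```bash
cd pics; python3 -c "
import cv2,numpy as np
a=[cv2.imread(n+'.png')[40:440,120:520] for n in('cam1','sh1')]
cv2.imwrite('m1.png',np.hstack([x for x in a])); cv2.imwrite('m2.png',cv2.imread('lev1.png'))"
```

```text
(no output)
```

View pics/m1.png

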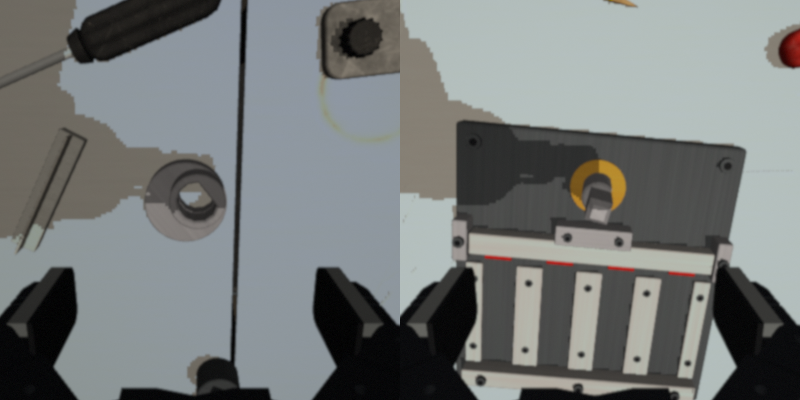

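View pics/m2.png

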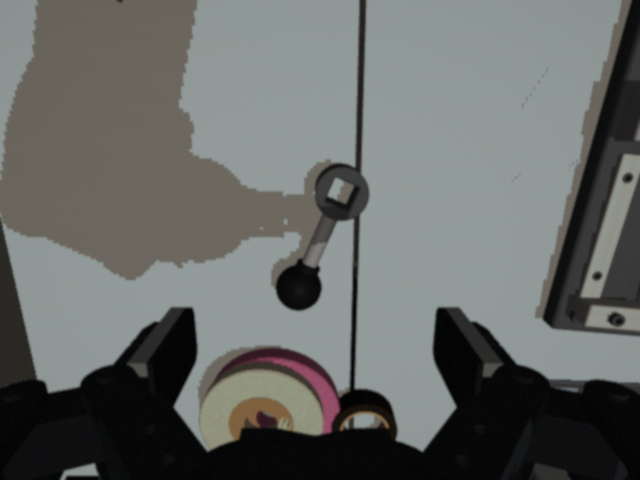

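```bash
cd pics; python3 -c "
import cv2,numpy as np
a=cv2.imread('cam1.png')[180:300,250:370]; b=cv2.imread('sh1.png')[180:300,260:380]
f=lambda x:cv2.resize(x,(400,400),interpolation=cv2.INTER_CUBIC)
cv2.imwrite('m3.png',np.hstack([f(a),f(b)]))"
```

```text
(no output)
```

View pics/m3.png

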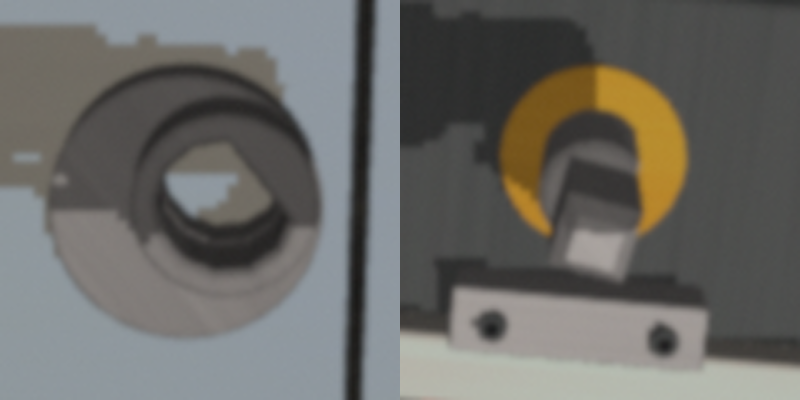

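Run:
```python
from h import *
im,d,C=load('cam1')
f=lambda x,y:(250+x/3.333,180+y/3.333)
b=onz(f(225,195),.032,C); k=onz(f(183,202),.014,C); print('boss',b,'disc',k,'nose deg',np.degrees(np.arctan2(*(k-b)[1::-1])),np.linalg.norm((k-b)[:2]))
a1=onz(f(225,140),.032,C);a2=onz(f(280,200),.032,C); print('flat dir',np.degrees(np.arctan2(*(a2-a1)[1::-1])))
im,d,C=load('sh1'); g=lambda x,y:(260+x/3.333-120,180+y/3.333)
P=[onz(g(*p),.083,C) for p in((572,228),(637,235),(628,280),(562,270))]; print(np.round(P,4),np.mean(P,0))
# fixture plate corners near edge, z .016 (full px)
q1=onz((520-400+120+217,0),0.016,C)
pl=onz((120+457-400,40+121),.016,C); pr=onz((120+746-400,40+149),.016,C); print('plate',pl,pr,np.linalg.norm(pl-pr),np.degrees(np.arctan2(*(pr-pl)[1::-1]))-90)
for th in (149,59,84.5,-31,-95.5):
    q=ctrl.ik(np.array([b[0],b[1],.1]),down(np.radians(th))); print(th,None if q is None else np.round(q,2))
    q=ctrl.ik(np.array([.51,-.058,.15]),down(np.radians(th))); print(th,None if q is None else np.round(q,2))
```

```text
boss [ 0.44768107 -0.35747004  0.032     ] disc [ 0.4544699  -0.36588966  0.014     ] nose deg -51.12039608670744 0.010815646625645199
flat dir 41.81258241095206
[[ 0.516  -0.0619  0.083 ]
 [ 0.5174 -0.0495  0.083 ]
 [ 0.5265 -0.0512  0.083 ]
 [ 0.5245 -0.0639  0.083 ]] [ 0.52111403 -0.05663103  0.083     ]
plate [ 0.46746048 -0.16449351  0.016     ] [0.4892452  0.05724138 0.016     ] 0.2228024606790183 -5.6111121039328395
149 [ 1.14  0.68 -0.83  1.81  0.61  0.94  2.64]
149 [ 0.28  0.43 -0.31  1.91  0.17  0.83  2.48]
59 [ 0.56  0.56  0.11  1.81 -0.09  0.77  1.75]
59 [ 0.01  0.42  0.07  1.91 -0.04  0.81  1.14]
84.5 [ 0.62  0.56  0.02  1.81 -0.01  0.77  2.12]
84.5 [ 0.09  0.42 -0.03  1.91  0.02  0.81  1.52]
-31 [ 0.33  0.61  0.48  1.82 -0.37  0.81  0.46]
-31 [-0.26  0.46  0.48  1.91 -0.28  0.83 -0.18]
-95.5 [ 0.01  0.86  1.15  1.82 -0.89  1.09 -0.16]
-95.5 [-0.61  0.69  1.15  1.92 -0.73  1.04 -0.8 ]
```

Run:
```python
from h import *
im,d,C=load('sh1'); W=cloud(d,C)
print(onz((318.5,226.5),.018,C))
for v in range(225,270,4): print(v,[np.round(W[v,u],3).tolist() for u in (316,320,324)])
print(C[2],get_state()['tcp_pos'])
im,d,C=load('cam1'); W=cloud(d,C); print(W[262,318],W[262,300],W[300,318])
```

```text
[ 0.51850201 -0.05698071  0.018     ]
225 [[0.509, -0.059, 0.052], [0.509, -0.056, 0.052], [0.509, -0.053, 0.051]]
229 [[0.51, -0.059, 0.056], [0.511, -0.056, 0.053], [0.512, -0.053, 0.051]]
233 [[0.51, -0.059, 0.067], [0.511, -0.056, 0.064], [0.512, -0.054, 0.062]]
237 [[0.511, -0.059, 0.076], [0.511, -0.057, 0.074], [0.512, -0.054, 0.071]]
241 [[0.512, -0.059, 0.081], [0.512, -0.057, 0.081], [0.512, -0.054, 0.08]]
245 [[0.513, -0.059, 0.084], [0.514, -0.057, 0.083], [0.514, -0.054, 0.082]]
249 [[0.516, -0.059, 0.083], [0.516, -0.057, 0.083], [0.516, -0.054, 0.083]]
253 [[0.519, -0.059, 0.084], [0.519, -0.057, 0.084], [0.519, -0.054, 0.083]]
257 [[0.522, -0.059, 0.084], [0.522, -0.057, 0.083], [0.522, -0.054, 0.083]]
261 [[0.525, -0.059, 0.081], [0.525, -0.057, 0.082], [0.525, -0.054, 0.083]]
265 [[0.548, -0.059, 0.026], [0.548, -0.056, 0.026], [0.549, -0.053, 0.024]]
269 [[0.548, -0.059, 0.034], [0.548, -0.056, 0.034], [0.548, -0.053, 0.034]]
[ 0.43886794 -0.05976214  0.32599499] [ 0.51036324 -0.0588009   0.1826055 ]
[ 0.46298862 -0.35711307  0.03303806] [ 0.4635015  -0.36864527  0.0316643 ] [ 5.04953808e-01 -3.56764404e-01 -9.70948914e-05]
```

```bash
cat >> h.py <<'E'
def T(th,p,v=0.15,lin=True):
    (ctrl.movel(np.array(p),down(th),max_speed=v) if lin else ctrl.movep(np.array(p),down(th)))
def fz(): s=get_state(); return s['contact_force']
E
python3 - <<'E'
from h import *
b=[.4477,-.3575]; r=np.radians
for th in (59,149):
    T(r(th),[*b,.10],lin=False); T(r(th),[*b,.016],.12)
    print('at',fz().round(1)); ctrl.close_gripper(20); s=get_state(); print(th,s['width'],s['contact_force'].round(1),s['time'],s['tcp_pos'])
    ctrl.ungrasp(); T(r(th),[*b,.10],.2)
im,d,C=look('cam2',[*b,.13],np.pi/2)
a=im[180:300,250:370]; cv2.imwrite('pics/m4.png',cv2.resize(a,(600,600),interpolation=cv2.INTER_CUBIC))
print(get_state()['tcp_pos'])
E
```

```text
at [ 1.1 -0.4  0.6]
59 0.03510563339819661 [-1.   1.9  6.3] 11.3833 [ 0.44796534 -0.35745519  0.01653008]
at [ 0.8 -0.5 -0.4]
149 0.03501750366607791 [-0.8 -0.9  6.1] 14.7583 [ 0.44801723 -0.35784245  0.01661691]
cam2 16.87
[ 0.44736173 -0.35743035  0.12934057]
```

View pics/m4.png

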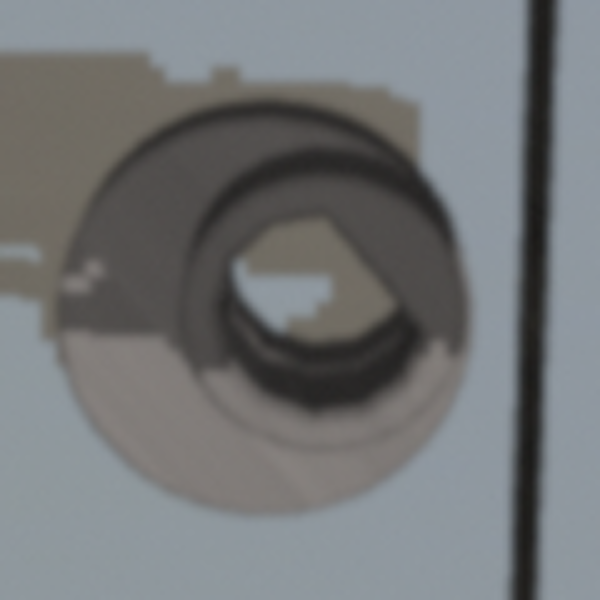

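Run:
```python
from h import *
from scipy.optimize import least_squares
im,d,C=load('cam2'); W=cloud(d,C)
print('man',onz((315.4,241.6),.032,C))
m=(W[...,2]>.028)&(W[...,2]<.037)&(np.hypot(W[...,0]-.4477,W[...,1]+.3575)<.03)
mm=m.astype(np.uint8); cs,_=cv2.findContours(mm,cv2.RETR_EXTERNAL,cv2.CHAIN_APPROX_NONE); c=max(cs,key=cv2.contourArea)[:,0,:]
P=np.array([onz(p,.032,C)[:2] for p in c.astype(float)])
f=lambda x:np.hypot(P[:,0]-x[0],P[:,1]-x[1])-x[2]
r=least_squares(f,[.4477,-.3575,.018],loss='soft_l1',f_scale=.0005); print('depth circle',r.x,np.std(f(r.x)))
# gray edge radial fit for boss: use gradient along rays from centre in rectified image
def rect(im,C,c,z,half,s):
    n=int(2*half/s); K,R,o=C
    g=(np.arange(n)-n/2)*s
    X,Y=np.meshgrid(c[0]+g,c[1]+g,indexing='ij')
    P=np.stack([X,Y,np.full_like(X,z)],-1); Q=(P-o)@R
    u=(K[0,0]*Q[...,0]/Q[...,2]+K[0,2]).astype(np.float32); v=(K[1,1]*Q[...,1]/Q[...,2]+K[1,2]).astype(np.float32)
    return cv2.remap(im,u,v,cv2.INTER_CUBIC)
t=rect(im,C,[.4480,-.3577],.032,.03,.0001); cv2.circle(t,(300,300),180,(0,0,255),1); cv2.line(t,(300,300),(300+int(250*np.sin(np.radians(-50))),300+int(250*np.cos(np.radians(-50)))),(0,255,0),1)
im2,d2,C2=load('sh1'); W=cloud(d2,C2); s=(.519,-.0567)
m=(W[...,2]>.0795)&(W[...,2]<.088)&(np.hypot(W[...,0]-s[0],W[...,1]-s[1])<.02)
c=np.argwhere(m)[:,::-1]; P=np.array([onz(p,.083,C2)[:2] for p in c.astype(float)]); rr=cv2.minAreaRect((P*1000).astype(np.float32)); print('shaft',rr,P.mean(0))
t2=rect(im2,C2,s,.083,.03,.0001)
a=np.radians(-115.6)
for h_,col in((7.5,(0,0,255)),(6,(0,255,0))):
    q=np.array([[1,1],[1,-1],[-1,-1],[-1,1]])*h_; Rr=np.array([[np.cos(a),-np.sin(a)],[np.sin(a),np.cos(a)]]); q=q@Rr.T*10+300
    cv2.polylines(t2,[q[:,::-1].astype(np.int32)],True,col,1)
cv2.imwrite('pics/m5.png',cv2.resize(np.hstack([t,t2]),(800,400)))
```

```text
man [ 0.44748676 -0.35772561  0.032     ]
depth circle [ 0.44756169 -0.35861935  0.01792341] 0.00025378767796987344
shaft ((517.3480834960938, -57.80430221557617), (14.767499923706055, 15.065719604492188), 74.35443878173828) [ 0.51742907 -0.05782405]
```

View pics/m5.png

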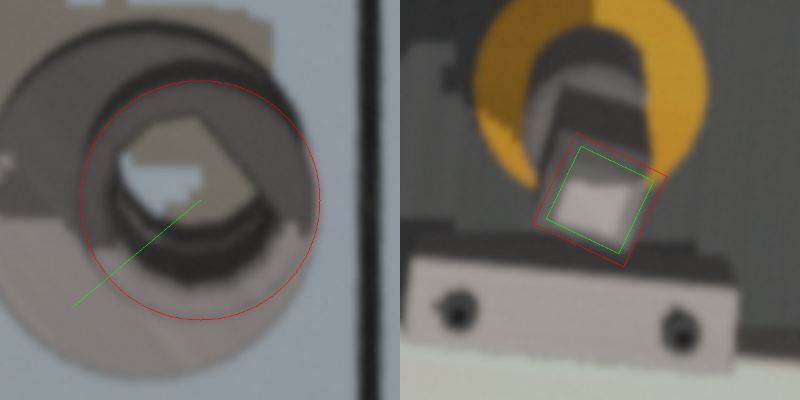

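```bash
cat >> h.py <<'E'
def rect(im,C,c,z,half,s):
    n=int(2*half/s); K,R,o=C
    g=(np.arange(n)-n/2)*s
    X,Y=np.meshgrid(c[0]+g,c[1]+g,indexing='ij')
    P=np.stack([X,Y,np.full_like(X,z)],-1); Q=(P-o)@R
    u=(K[0,0]*Q[...,0]/Q[...,2]+K[0,2]).astype(np.float32); v=(K[1,1]*Q[...,1]/Q[...,2]+K[1,2]).astype(np.float32)
    return cv2.remap(im,u,v,cv2.INTER_CUBIC)
E
python3 - <<'E'
from h import *
t=[]
for n,c,z in (('cam3',(.448,-.3577),.032),('sh3',(.519,-.0572),.083)):
    im,d,C=look(n,[c[0]+.071,c[1],z+.02],np.pi/2)
    t.append(rect(im,C,c,z,.025,.0001)); ctrl.movel(np.array([c[0]+.071,c[1],.15]))
cv2.imwrite('pics/m6.png',cv2.resize(np.hstack(t),(800,400)))
E
```

```text
cam3 17.57
sh3 19.76
```

View pics/m6.png

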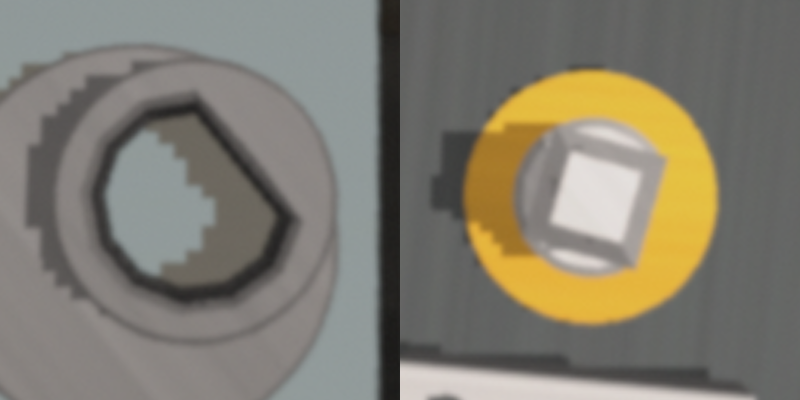

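Close-up: the cam bore and its flat are clear, with the nose at about -51°. The shaft's square is clear too, with its flat facing right and its x axis at about -105.5°. Picking the cam up.

```bash
python3 - <<'E'
from h import *
r=np.radians; b=[.448,-.3577]
T(r(139),[*b,.10],lin=False); T(r(139),[*b,.0185],.12)
ctrl.close_gripper(60); s=get_state(); print('grip',s['width'],s['tcp_pos'],s['contact_force'].round(1))
T(r(139),[*b,.16],.15); s=get_state(); print('lift',s['width'],s['contact_force'].round(1))
T(r(84.5),[.5186,-.0572,.16],lin=False); s=get_state(); print('over',s['width'],s['tcp_pos'],s['qpos'].round(2),s['time'])
T(r(84.5),[.5186,-.0572,.112],.1); ctrl.pause(.3); s=get_state(); print(s['width'],s['tcp_pos'],s['contact_force'].round(1))
for n in('scene','wrist'):
    im,d,C=grab(n); cv2.imwrite(f'pics/ins_{n}.png',im)
E
python3 -c "
import cv2,numpy as np
a=cv2.imread('pics/ins_scene.png')[190:340,260:420]; b=cv2.imread('pics/ins_wrist.png')
cv2.imwrite('pics/m7.png',np.hstack([cv2.resize(a,(400,375)),cv2.resize(b,(400,375))]))"
```

```text
grip 0.03383994757386414 [ 0.44805679 -0.3578956   0.01926036] [-1.7  0.1  7.1]
lift 0.03344584501743365 [-0.4 -0.1 -3.5]
over 0.03377327338837158 [ 0.51845607 -0.05825699  0.15957496] [ 0.47  0.47 -0.59  1.87  0.33  0.9   1.2 ] 25.175
0.0341155311253082 [ 0.51886398 -0.05723715  0.11247233] [ 0.7  0.3 -2.6]
```

View pics/m7.png

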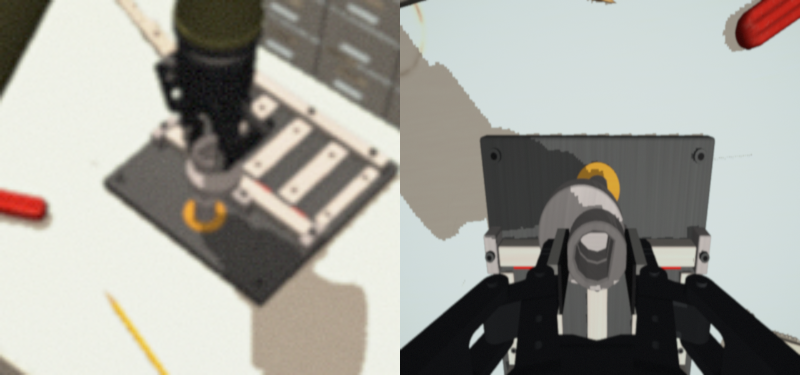

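```bash
cat >> h.py <<'E'
def lower(th,xy,z0,z1,step=.002,fstop=10,v=.04,verbose=True):
    z=z0
    while z>z1+1e-6:
        z=max(z1,z-step); T(th,[*xy,z],v); s=get_state(); f=s['contact_force']
        if verbose: print(round(z,4),s['tcp_pos'].round(4),f.round(1),s['wrist_torque'].round(2))
        if f[2]>fstop: break
    return z
E
python3 - <<'E'
from h import *
lower(np.radians(84.5),(.5186,-.0572),.112,.0375,.003,10)
print(get_state()['width'],get_state()['time'])
E
```

```text
0.109 [ 0.5184 -0.0572  0.1088] [ 0.7 -0.4 -1.8] [ 0.   -0.01  0.04]
0.106 [ 0.5184 -0.0572  0.1057] [-0.7  0.4 -3. ] [ 0.01 -0.02  0.03]
0.103 [ 0.5184 -0.0572  0.1028] [-1.1  0.7 -3.1] [ 0.01  0.02 -0.03]
0.1 [ 0.5185 -0.0572  0.0998] [ 0.3 -0.6 -3.4] [ 0.03 -0.01 -0.02]
0.097 [ 0.5185 -0.0572  0.0968] [ 0.5 -0.3 -2.5] [ 0.03 -0.11  0.04]
0.094 [ 0.5184 -0.0572  0.0938] [ 0.8 -0.5 -3.7] [-0.01  0.04 -0.01]
0.091 [ 0.5184 -0.0572  0.0908] [ 0.3  0.1 -3.9] [ 0.06 -0.1   0.02]
0.088 [ 0.5185 -0.0572  0.0878] [-1.6  0.4 -3.3] [ 0.03  0.03 -0.01]
0.085 [ 0.5184 -0.0572  0.0848] [-0.5 -0.2 -2.7] [ 0.09  0.   -0.01]
0.082 [ 0.5185 -0.0572  0.0818] [ 0.1 -0.1 -2.5] [ 0.07  0.04 -0.01]
0.079 [ 0.5185 -0.0572  0.0788] [ 0.   0.1 -2.3] [0.02 0.03 0.  ]
0.076 [ 0.5184 -0.0572  0.0758] [-0.  -0.1 -2.6] [-0.04 -0.03 -0.04]
0.073 [ 0.5185 -0.0572  0.0728] [-0.6 -0.2 -3.1] [-0.03 -0.04  0.01]
0.07 [ 0.5185 -0.0572  0.0698] [ 0.8 -0.1 -3.1] [0.04 0.08 0.03]
0.067 [ 0.5185 -0.0572  0.0668] [-0.8 -0.2 -2.7] [0.01 0.01 0.01]
0.064 [ 0.5185 -0.0572  0.0638] [ 0.4  0.1 -3. ] [-0.02  0.04 -0.03]
0.061 [ 0.5185 -0.0572  0.0608] [ 0.4 -0.7 -2.5] [0.01 0.03 0.02]
0.058 [ 0.5185 -0.0572  0.0578] [-0.3  0.  -2.7] [ 0.04 -0.01 -0.02]
0.055 [ 0.5185 -0.0572  0.0548] [ 0.5 -0.4 -2.9] [0.09 0.07 0.05]
0.052 [ 0.5185 -0.0572  0.0518] [-0.5 -0.5 -3.7] [ 0.01  0.06 -0.01]
0.049 [ 0.5186 -0.0573  0.0488] [ 0.1  0.1 -3.6] [0.09 0.04 0.  ]
0.046 [ 0.5186 -0.0572  0.0458] [-0.5 -0.2 -2.2] [0.09 0.06 0.02]
0.043 [ 0.5185 -0.0572  0.0428] [-0.3  1.  -3.6] [0.11 0.11 0.  ]
0.04 [ 0.5185 -0.0573  0.0398] [-0.4  0.6 -3.4] [ 0.11  0.04 -0.03]
0.0375 [ 0.5186 -0.0572  0.0374] [-1.3  0.9 -2.5] [0.16 0.08 0.03]
0.03361337943455158 32.4583
```

Run:
```python
from h import *
th=np.radians(84.5)
lower(th,(.5186,-.0572),.0375,.0345,.001,5)
ctrl.ungrasp(); ctrl.pause(.2); T(th,[.5186,-.0572,.16],.2)
im,d,C=look('sh4',[.5186+.071,-.0572,.12],np.pi/2)
W=cloud(d,C); 
cv2.imwrite('pics/m8.png',cv2.resize(rect(im,C,(.5186,-.0572),.05,.06,.0002),(600,600)))
m=(W[...,2]>.044)&(W[...,2]<.056)&(np.hypot(W[...,0]-.5186,W[...,1]+.0572)<.018); print('boss top z',np.median(W[m][:,2]) if m.any() else None,m.sum())
```

```text
0.0365 [ 0.5186 -0.0572  0.0372] [-2.8  0.5  7.2] [0.25 0.64 0.01]
sh4 34.86
boss top z 0.050644676788111825 2593
```

View pics/m8.png

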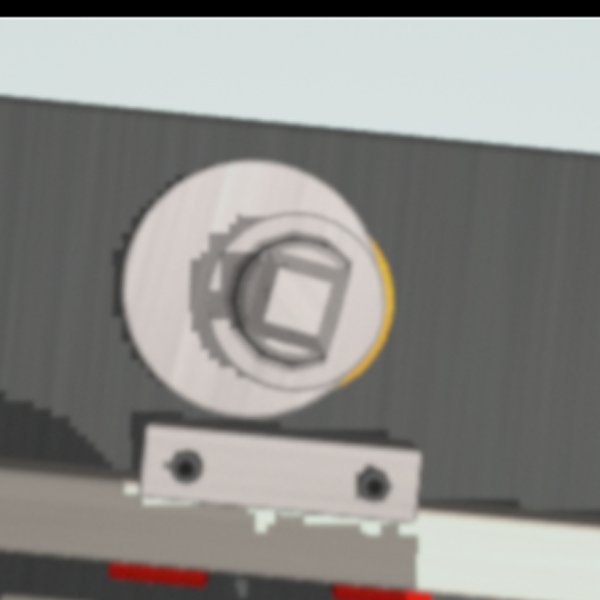

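The cam is home: the boss top measures 50.6 mm against 50 expected, and the flat is aligned. Now the pockets and the stones.

Run:
```python
from h import *
s=np.array([.5186,-.0572]); 
im,d,C=load('sh1'); W=cloud(d,C)
# refine yaw: near plate edge pts
pl=onz((177,161),.016,C)
a=np.radians(-5.6); ex=np.array([np.cos(a),np.sin(a)]); ey=np.array([-ex[1],ex[0]])
# rectified in fixture coords: origin shaft+88
O=s+.088*ex
def rf(im,C,z,x0,x1,y0,y1,st):
    X,Y=np.meshgrid(np.arange(x0,x1,st),np.arange(y1,y0,-st),indexing='ij')  # rows x (down=+x), cols: left = +y
    P=np.stack([O[0]+X*ex[0]+Y*ey[0],O[1]+X*ex[1]+Y*ey[1],np.full_like(X,z)],-1); K,R,o=C; Q=(P-o)@R
    u=(K[0,0]*Q[...,0]/Q[...,2]+K[0,2]).astype(np.float32); v=(K[1,1]*Q[...,1]/Q[...,2]+K[1,2]).astype(np.float32)
    return cv2.remap(im,u,v,cv2.INTER_CUBIC)
t=rf(im,C,.016,-.14,.16,-.13,.13,.0005)
for k in range(-3,4):
    r=int((.05*k-.0+.14)/.0005)
    if 0<=r<t.shape[0]: cv2.line(t,(0,r),(t.shape[1],r),(0,255,0),1)
for k in (-75,-25,25,75): c=int((.13-k/1000)/.0005); cv2.line(t,(c,0),(c,t.shape[0]),(0,255,255),1)
c=int((.13)/.0005); cv2.line(t,(c,0),(c,t.shape[0]),(255,255,0),1)
cv2.imwrite('pics/m9.png',t)
# stones
im,d,C=load('st')
hsv=cv2.cvtColor(im,cv2.COLOR_BGR2HSV); m=cv2.inRange(hsv,(45,60,20),(85,255,160))
n,l,stt,cen=cv2.connectedComponentsWithStats(m)
for i in range(1,n):
    if stt[i,4]<400: continue
    cs,_=cv2.findContours((l==i).astype(np.uint8),cv2.RETR_EXTERNAL,cv2.CHAIN_APPROX_NONE); c=cs[0][:,0,:].astype(float)
    P=np.array([onz(p,.012,C)[:2] for p in c]); R=cv2.minAreaRect((P*1000).astype(np.float32)); W=cloud(d,C); print(stt[i],R,np.nanmedian(W[l==i],0))
```

```text
[ 319  157   86   38 1724] ((456.1800842285156, 383.8113708496094), (23.142831802368164, 97.10543823242188), 13.004982948303223) [0.45578359 0.38416748 0.0126675 ]
[ 223  160   86   25 1686] ((452.85321044921875, 274.73712158203125), (22.70981216430664, 96.85476684570312), 3.882169008255005) [0.45245356 0.27509595 0.01268304]
```

View pics/m9.png

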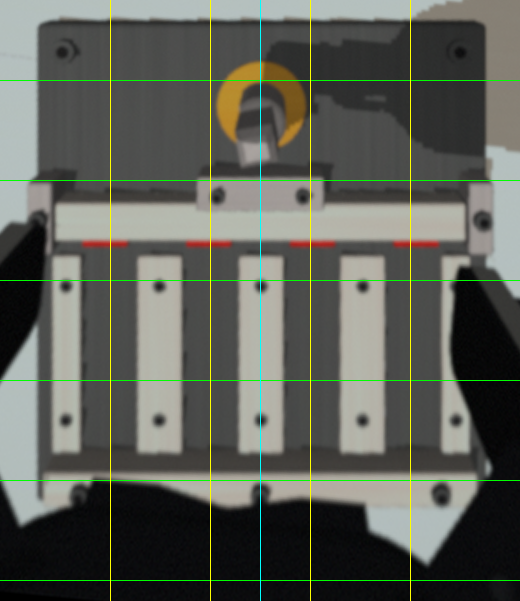

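Pockets: centres lie at fixture y = ±25 and ±75 mm, and about 118 mm beyond the shaft (pad face at -22 mm, fence at +83 mm, which agrees with the 105 mm length). Stones go in pockets 1 and 4.

```bash
cat >> h.py <<'E'
S=np.array([.5186,-.0572]); A=np.radians(-5.6); EX=np.array([np.cos(A),np.sin(A)]); EY=np.array([-EX[1],EX[0]])
def pocket(k): return S+.118*EX+(.075-.05*(k-1))*EY
def stones(im,C,d,z=.012,amin=400):
    hsv=cv2.cvtColor(im,cv2.COLOR_BGR2HSV); m=cv2.inRange(hsv,(45,60,20),(85,255,160)); out=[]
    n,l,st,_=cv2.connectedComponentsWithStats(m); W=cloud(d,C)
    for i in range(1,n):
        if st[i,4]<amin: continue
        cs,_=cv2.findContours((l==i).astype(np.uint8),cv2.RETR_EXTERNAL,cv2.CHAIN_APPROX_NONE); c=max(cs,key=len)[:,0,:].astype(float)
        P=np.array([onz(p,z,C)[:2] for p in c]); (cx,cy),(w,h),a=cv2.minAreaRect((P*1000).astype(np.float32))
        if w>h: a-=90; w,h=h,w
        out.append(dict(c=np.array([cx,cy])/1000,w=w,l=h,th=np.radians(a),z=np.nanmedian(W[l==i][:,2])))
    return out
E
cat > pick.py <<'E'
from h import *
import sys
def pickplace(near,k):
    im,d,C=look(f'stl{k}',[near[0]+.0,near[1],.30],np.pi/2)
    L=stones(im,C,d); 
    for s in L: print(s)
    L=[s for s in L if 90<s['l']<106 and 20<s['w']<28]; s=min(L,key=lambda s:np.linalg.norm(s['c']-near))
    th=s['th'] ; c=s['c']; 
    T(th,[*c,.08],lin=False); T(th,[*c,.0075],.12); g=get_state()
    err=c-g['tcp_pos'][:2]; print('err',err.round(4),g['contact_force'].round(1))
    ctrl.close_gripper(50); g=get_state(); print('grip',g['width'],g['tcp_pos'].round(4)); z0=g['tcp_pos'][2]
    T(th,[*c,.12],.15); g=get_state(); print('lift',g['width'],g['time'])
    p=pocket(k); t2=A+np.pi/2
    T(t2,[*p,.12],lin=False); T(t2,[*p,z0+.024],.12); ctrl.pause(.1); g=get_state(); print('over',g['width'],g['tcp_pos'].round(4),'want',p)
    p2=p+(p-g['tcp_pos'][:2])
    z=lower(t2,p2,z0+.024,z0+.0145,.0015,4)
    g=get_state(); print(g['width'],g['tcp_pos'].round(4)); ctrl.ungrasp(); T(t2,[*p2,.13],.2); print(get_state()['time'])
E
python3 - <<'E'
from pick import *
pickplace(np.array([.453,.275]),4)
im,d,C=look('pk4',[.56,-.06,.25],np.pi/2)
for s in stones(im,C,d,.028,200): print(s,'pocket',pocket(4))
cv2.imwrite('pics/m10.png',im)
E
```

```text
stl4 36.55
{'c': array([0.45601462, 0.3832941 ]), 'w': 23.657146453857422, 'l': 98.13372039794922, 'th': np.float64(0.2282431086557171), 'z': np.float64(0.012653588358098294)}
{'c': array([0.4526778 , 0.27427765]), 'w': 23.36420249938965, 'l': 97.1043701171875, 'th': np.float64(0.0710892819727335), 'z': np.float64(0.012681864556625205)}
err [-0.0004 -0.0003] [ 0.2 -0.6 -0.2]
grip 0.022589487849408823 [0.4528 0.2743 0.008 ]
lift 0.02281949244480354 40.1333
over 0.02296596858016907 [ 0.6294 -0.1433  0.0331] want [ 0.62871812 -0.14335684]
0.0305 [ 0.628  -0.1435  0.0308] [ 0.1 -0.6 -1.2] [-0.01  0.01 -0.01]
0.029 [ 0.628  -0.1434  0.0289] [-0.6 -0.  -0.4] [ 0.03 -0.03  0.01]
0.0275 [ 0.628  -0.1434  0.0274] [ 0.5  0.6 -1.2] [-0.01 -0.04  0.  ]
0.026 [ 0.628  -0.1434  0.0259] [-0.5  0.1 -0.7] [ 0.03  0.03 -0.01]
0.0245 [ 0.628  -0.1434  0.0244] [ 0.6 -0.5 -1. ] [-0.04 -0.02 -0.03]
0.023 [ 0.6282 -0.1434  0.0241] [-2.3 -0.3  7.4] [0.01 0.63 0.02]
0.02258918598956713 [ 0.6282 -0.1434  0.0241]
45.6333
pk4 46.52
{'c': array([ 0.63025336, -0.14461499]), 'w': 24.54751968383789, 'l': 101.01905059814453, 'th': np.float64(1.472488797789875), 'z': np.float64(0.028712406665531154)} pocket [ 0.62871812 -0.14335684]
```

View pics/m10.png

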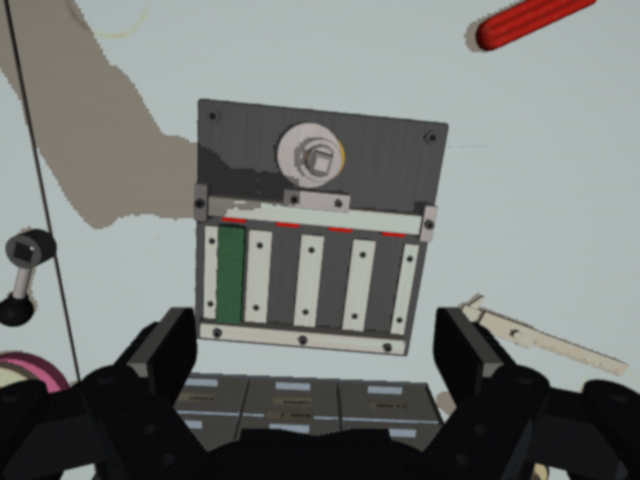

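The first stone sits flat in pocket 4 at (231,275), with its top at 28.7 mm (28 expected). Now the second stone, then a wide look for any others.

Run:
```python
from pick import *
pickplace(np.array([.456,.383]),1)
im,d,C=look('pk1',[.56,-.06,.25],np.pi/2)
for s in stones(im,C,d,.028,200): print(s)
print(pocket(1),pocket(4))
cv2.imwrite('pics/m11.png',im)
for n in('scene','side'):
    im,d,C=grab(n); cv2.imwrite(f'pics/b_{n}.png',im)
    for s in stones(im,C,d,.012,60): print(n,s)
```

```text
stl1 48.39
{'c': array([0.45615576, 0.38388815]), 'w': 23.25188446044922, 'l': 97.3476791381836, 'th': np.float64(0.22866611850536253), 'z': np.float64(0.012677346334675044)}
err [-0.0003 -0.0004] [ 0.4 -1.3  0.7]
grip 0.023088379419624033 [0.4563 0.384  0.0081]
lift 0.022931421241861923 51.8333
over 0.022770004818422385 [0.644  0.0062 0.0331] want [0.64335555 0.00592727]
0.0306 [0.6428 0.0055 0.0308] [-0.8 -0.6 -0.2] [-0.   -0.02 -0.02]
0.0291 [0.6427 0.0056 0.029 ] [ 0.  -0.1 -0.5] [-0.01  0.02  0.01]
0.0276 [0.6426 0.0057 0.0274] [ 0.   0.6 -1.1] [ 0.01 -0.02  0.02]
0.0261 [0.6426 0.0057 0.0259] [-0.1 -0.1 -0.5] [ 0.02 -0.03 -0.01]
0.0246 [0.6426 0.0056 0.0245] [ 0.7 -0.4 -0.6] [-0.   -0.03 -0.02]
0.0231 [0.6429 0.0058 0.0241] [-3.1 -1.   6. ] [-0.14  0.59  0.03]
0.0228532227024061 [0.6429 0.0058 0.0241]
57.1917
pk1 58.08
{'c': array([ 0.6301803 , -0.14461499]), 'w': 24.55870246887207, 'l': 101.09630584716797, 'th': np.float64(1.4723259454892168), 'z': np.float64(0.028663061021560854)}
{'c': array([0.6411441 , 0.00422553]), 'w': 25.12889862060547, 'l': 100.37153625488281, 'th': np
[... 780 characters left out ...]
027641510868816166)}
side {'c': array([ 0.63650623, -0.15231694]), 'w': 23.474567413330078, 'l': 99.1973876953125, 'th': np.float64(1.477086745411897), 'z': np.float64(0.027255651924087854)}
side {'c': array([ 0.64872241, -0.00075271]), 'w': 22.989530563354492, 'l': 96.86418914794922, 'th': np.float64(1.4701034044014911), 'z': np.float64(0.027946551621220395)}
side {'c': array([0.84634497, 0.55502295]), 'w': 36.92536544799805, 'l': 86.60981750488281, 'th': np.float64(0.12396666998901462), 'z': np.float64(0.04030309263902465)}
side {'c': array([0.94236981, 0.61138397]), 'w': 65.42081451416016, 'l': 105.44931030273438, 'th': np.float64(1.2966487931274313), 'z': np.float64(0.22250633873089753)}
```

```bash
cd pics; python3 -c "
import cv2,numpy as np
a=cv2.imread('m11.png');b=cv2.imread('b_scene.png');c=cv2.imread('b_side.png')
r=lambda x:cv2.resize(x,(400,300))
cv2.imwrite('m12.png',np.vstack([np.hstack([r(a),r(b)]),np.hstack([r(c),r(c)*0])]))"
```

```text
(no output)
```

View pics/m12.png

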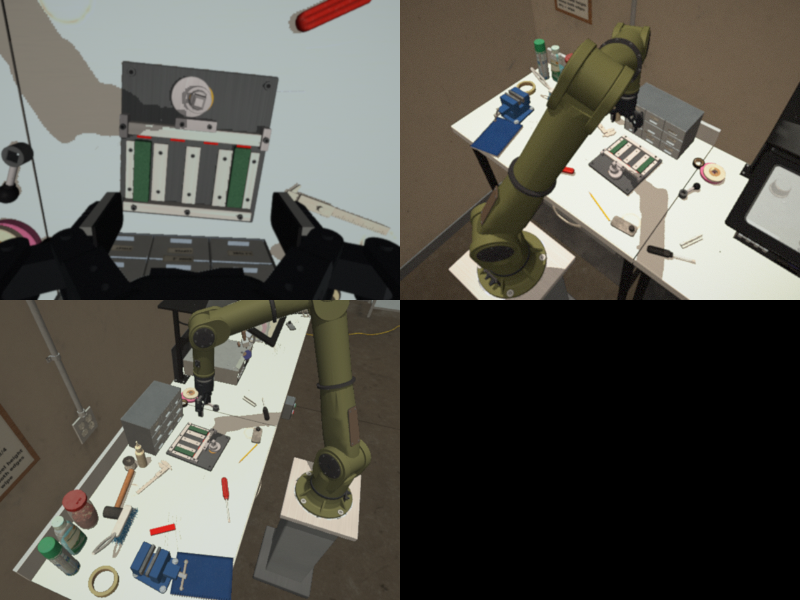

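Both stones are in, with no other green stone on the bench in either room view. Lever next.

Run:
```python
from h import *
c=(.601,-.342)
im,d,C=look('lv2',[c[0]+.071,c[1],.10],np.pi/2)
cv2.imwrite('pics/m13.png',cv2.resize(rect(im,C,c,.026,.04,.0001),(800,800))[:600])
cv2.imwrite('pics/m14.png',im)
print(C[2])
```

```text
lv2 59.65
[ 0.60091765 -0.34133417  0.24494873]
```

View pics/m13.png

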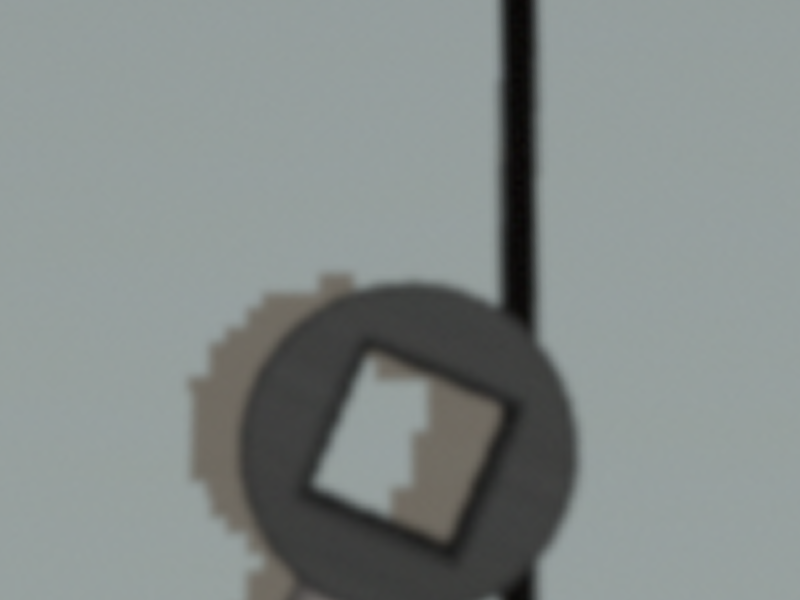

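View pics/m14.png

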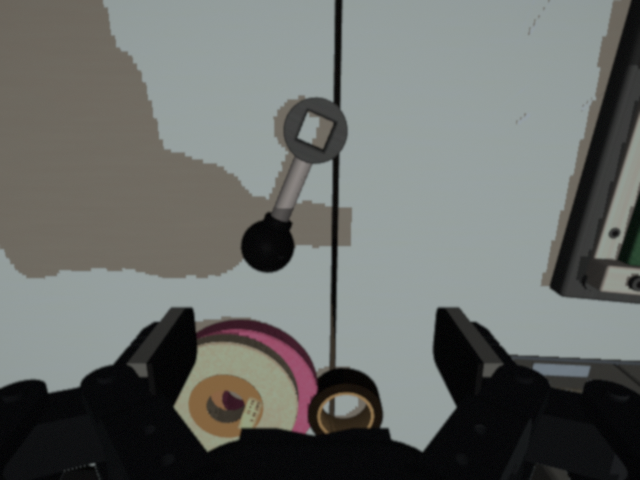

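```bash
python3 - <<'E'
from h import *
r=np.radians; c=[.6059,-.3406]
for th in (101,31):
    T(r(th),[*c,.07],lin=False); T(r(th),[*c,.009],.12); ctrl.close_gripper(20); s=get_state(); print(th,s['width'],s['tcp_pos'].round(4),s['contact_force'].round(1)); ctrl.ungrasp(); T(r(th),[*c,.07],.2)
th=66
T(r(th),[*c,.07],.2); T(r(th),[*c,.009],.12); ctrl.close_gripper(70); s=get_state(); print(th,s['width'],s['tcp_pos'].round(4),s['contact_force'].round(1))
T(r(th),[*c,.16],.15); s=get_state(); print('lift',s['width'],s['time'])
T(r(-15.3),[*S,.16],lin=False); T(r(-15.3),[*S,.105],.1); ctrl.pause(.3); s=get_state(); print(s['width'],s['tcp_pos'].round(4),s['qpos'].round(2),s['time'])
im,d,C=grab('wrist'); cv2.imwrite('pics/lw.png',im)
im,d,C=grab('scene'); cv2.imwrite('pics/ls.png',im[150:350,220:480])
E
python3 -c "
import cv2,numpy as np
a=cv2.imread('pics/ls.png'); b=cv2.imread('pics/lw.png')
cv2.imwrite('pics/m15.png',np.hstack([cv2.resize(a,(400,308)),cv2.resize(b,(400,308))]))"
```

```text
101 0.033282090115676025 [ 0.606  -0.3408  0.0096] [-2.2 -0.2  3.6]
31 0.03307685803856994 [ 0.6062 -0.3407  0.0097] [-1.3 -0.2  5. ]
66 0.03174612524462937 [ 0.6063 -0.3407  0.0099] [-1.  -0.7  6.4]
lift 0.03178853286612619 68.55
0.031478430952450794 [ 0.5189 -0.0572  0.1055] [ 0.39  0.52 -0.49  1.94  0.34  0.76 -0.56] 71.0333
```

View pics/m15.png

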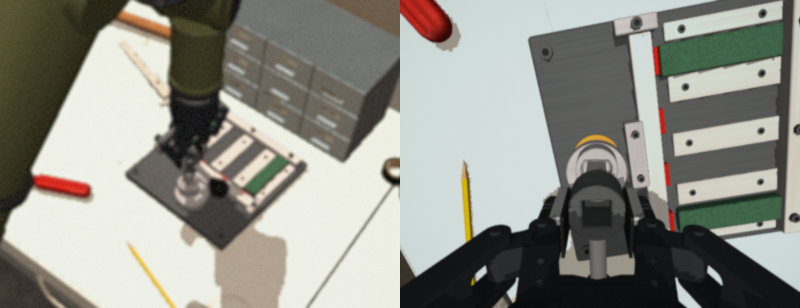

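Run:
```python
from h import *
lower(np.radians(-15.3),S,.105,.0605,.003,9)
print(get_state()['width'],get_state()['time'])
```

```text
0.102 [ 0.5184 -0.0572  0.1018] [ 0.3  0.8 -2.3] [ 0.04 -0.07  0.03]
0.099 [ 0.5184 -0.0572  0.0987] [ 0.6 -0.1 -2.6] [ 0.02 -0.02 -0.02]
0.096 [ 0.5185 -0.0572  0.0958] [ 0.2 -0.  -1. ] [ 0.09 -0.01 -0.  ]
0.093 [ 0.5185 -0.0572  0.0928] [-0.2 -0.4 -1.3] [ 0.08 -0.    0.03]
0.09 [ 0.5184 -0.0572  0.0898] [ 0.8 -0.2 -1.9] [0.09 0.04 0.  ]
0.087 [ 0.5185 -0.0572  0.0868] [-1.3 -0.2 -2.6] [ 0.02 -0.03  0.04]
0.084 [ 0.5185 -0.0572  0.0838] [ 0.2  0.3 -1.6] [ 0.07 -0.04 -0.03]
0.081 [ 0.5185 -0.0571  0.0808] [ 1.   0.5 -2.8] [ 0.08 -0.02 -0.  ]
0.078 [ 0.5185 -0.0571  0.0778] [-0.3  1.1 -2.6] [0.16 0.01 0.01]
0.075 [ 0.5185 -0.0571  0.0748] [ 0.3  0.9 -2.4] [ 0.16 -0.05 -0.02]
0.072 [ 0.5185 -0.0571  0.0718] [ 0.5  0.7 -2. ] [ 0.21 -0.05 -0.03]
0.069 [ 0.5185 -0.0571  0.0688] [-0.7  0.7 -2.8] [ 0.26 -0.03 -0.03]
0.066 [ 0.5185 -0.0571  0.0658] [ 1.   1.7 -2.9] [ 0.35 -0.14 -0.02]
0.063 [ 0.5186 -0.0571  0.0628] [ 0.2  1.1 -2.4] [ 0.32 -0.12 -0.01]
0.0605 [ 0.5188 -0.0571  0.0607] [0.4 2.4 1. ] [ 0.35 -0.04  0.02]
0.031633140044673644 74.8833
```

Run:
```python
from h import *
z=lower(np.radians(-15.3),S,.0605,.0575,.001,6)
ctrl.pause(.4); s=get_state(); print(s['tcp_pos'],s['contact_force'].round(1)); 
ctrl.ungrasp(); T(np.radians(-15.3),[*S,.14],.2)
im,d,C=look('lv5',[S[0]+.071,S[1],.14],np.pi/2); W=cloud(d,C)
m=(W[...,2]>.06)&(np.hypot(W[...,0]-S[0],W[...,1]-S[1])<.018); print('tops',np.percentile(W[m][:,2],[5,25,50,75,95]).round(4),get_state()['time'])
cv2.imwrite('pics/m16.png',im[:400])
```

```text
0.0595 [ 0.519  -0.0571  0.0605] [-2.4  1.  10. ] [0.39 0.57 0.05]
[ 0.51891259 -0.05712781  0.06044797] [-2.2  1.7 11.5]
lv5 78.22
tops [0.0761 0.0772 0.0779 0.0795 0.0838] 78.2167
```

View pics/m16.png

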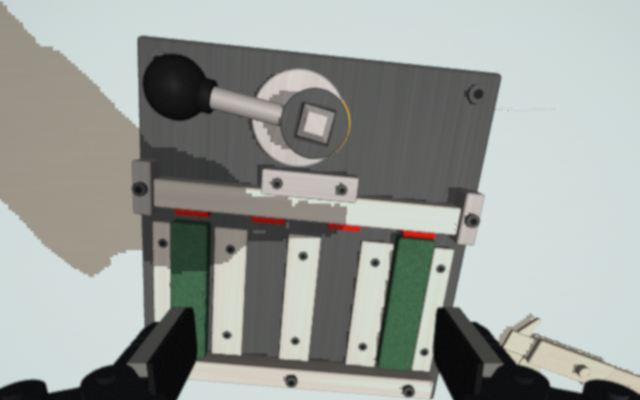

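The lever is down: the hub top reads about 77.5 mm against 77 expected, and the square shows through at (315,125). Now the swing.

Run:
```python
from h import *
r=np.radians
T(r(-15.3),[*S,.10],lin=False); T(r(-15.3),[*S,.0615],.12); ctrl.close_gripper(90); s=get_state(); print(s['width'],s['tcp_pos'].round(4),s['contact_force'].round(1))
for th in np.r_[np.arange(-5,80,10),80,84]:
    try: T(r(th),[*S,.0615],.05)
    except ctrl.Unreachable as e: print('unreach',th); T(r(th),[*S,.0615],lin=False)
    s=get_state(); Rm=q2R(s['eef_rot']); print(th,np.degrees(np.arctan2(Rm[1,1],Rm[0,1])).round(1),s['tcp_pos'].round(4),s['contact_force'].round(1),s['wrist_torque'].round(2),round(s['time'],1))
    if abs(s['wrist_torque'][2])>1.0: break
```

```text
0.03057921387074524 [ 0.5189 -0.0572  0.0623] [-1.5  0.1  6.2]
-5 -5.0 [ 0.5187 -0.0569  0.0623] [-2.3  0.5  7.5] [0.16 0.49 0.07] 81.0
5 5.0 [ 0.5187 -0.0569  0.0623] [-2.5  1.6  7.5] [0.21 0.52 0.05] 81.3
15 15.0 [ 0.5188 -0.0569  0.0623] [-2.7  0.5  7.7] [0.2  0.51 0.05] 81.6
25 25.0 [ 0.5187 -0.0569  0.0623] [-2.5  1.1  8.2] [0.19 0.5  0.  ] 82.0
35 35.0 [ 0.5188 -0.0569  0.0623] [-2.7  1.1  8.6] [0.2  0.46 0.01] 82.3
45 45.0 [ 0.5188 -0.0568  0.0623] [-2.8  1.   7.1] [0.19 0.53 0.01] 82.6
55 55.0 [ 0.5188 -0.0568  0.0623] [-2.3  0.9  8.3] [ 0.23  0.52 -0.03] 82.9
65 65.0 [ 0.5188 -0.0569  0.0623] [-2.6  0.4  7.7] [ 0.2   0.46 -0.1 ] 83.3
75 75.0 [ 0.5188 -0.0568  0.0623] [-1.6  1.6  7.8] [ 0.19  0.49 -0.13] 83.6
80 80.0 [ 0.5187 -0.0568  0.0623] [-1.9  1.3  8.1] [ 0.23  0.56 -0.24] 83.8
84 84.0 [ 0.5188 -0.0568  0.0623] [-1.9  1.4  8.2] [ 0.19  0.44 -0.24] 84.1
```

Run:
```python
from h import *
r=np.radians
for th in (86,88,90,92):
    T(r(th),[*S,.0615],.05); ctrl.pause(.2); s=get_state(); print(th,s['wrist_torque'].round(2))
    if abs(s['wrist_torque'][2])>.8: break
ctrl.ungrasp(); T(r(th),[*S,.14],.2)
im,d,C=look('lv6',[S[0]+.04,S[1],.17],np.pi/2); W=cloud(d,C)
m=(W[...,2]>.06)&(np.hypot(W[...,0]-S[0],W[...,1]-S[1])<.016); print('tops',np.percentile(W[m][:,2],[5,25,50,75,95]).round(4),get_state()['time'])
for s in stones(im,C,d,.028,200): print(s)
print(pocket(1),pocket(4))
cv2.imwrite('pics/m17.png',im)
```

```text
86 [ 0.31  0.47 -0.33]
88 [ 0.19  0.46 -0.36]
90 [ 0.21  0.53 -0.35]
92 [ 0.33  0.52 -0.67]
lv6 87.52
tops [0.0764 0.0774 0.0781 0.0804 0.0839] 87.5167
{'c': array([ 0.63098535, -0.14386314]), 'w': 24.74672508239746, 'l': 99.67949676513672, 'th': np.float64(1.4844048457713257), 'z': np.float64(0.02870497769095423)}
{'c': array([0.64564856, 0.00350345]), 'w': 25.23088264465332, 'l': 99.2110595703125, 'th': np.float64(1.4779504085534096), 'z': np.float64(0.02868718265242215)}
[0.64335555 0.00592727] [ 0.62871812 -0.14335684]
```

View pics/m17.png

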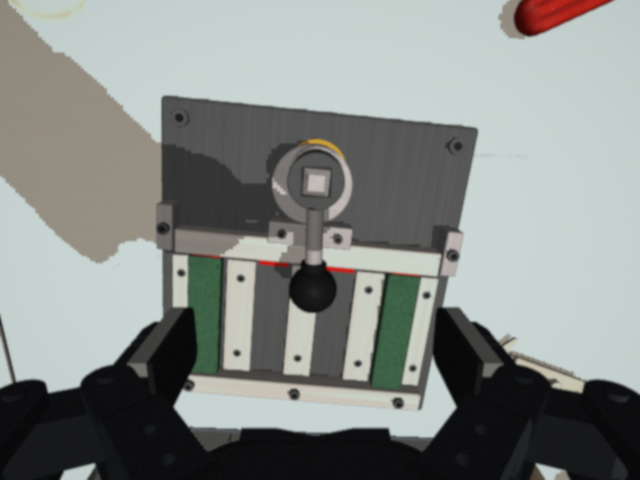

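```bash
python3 - <<'E'
from h import *
im,d,C=load('lv6'); h=onz((316,182),.083,C); b=onz((313,287),.067,C); v=(b-h)[:2]; print(h,b,np.degrees(np.arctan2(v[1],v[0])),np.linalg.norm(v))
g=cv2.cvtColor(im,cv2.COLOR_BGR2GRAY)
cv2.imwrite('pics/m18.png',np.hstack([cv2.resize(im[235:300,160:300],(400,186)),cv2.resize(im[235:300,310:450],(400,186))]))
im,d,C=look('sh7',[S[0]+.071,S[1],.11],np.pi/2)
cv2.imwrite('pics/m19.png',rect(im,C,S,.08,.02,.0001))
for n in ('scene','side'):
    x,d,C=grab(n); cv2.imwrite(f'pics/e_{n}.png',x)
E
python3 -c "
import cv2,numpy as np
a=cv2.imread('pics/m18.png'); b=cv2.imread('pics/m19.png'); c=cv2.imread('pics/e_scene.png')[200:340,270:450]
cv2.imwrite('pics/m20.png',np.vstack([a,np.hstack([b,cv2.resize(c,(400,311))[:311] if 0 else cv2.resize(c,(400,400))])]))"
```

```text
[ 0.51825863 -0.05768424  0.083     ] [ 0.58948784 -0.05949434  0.067     ] -1.455703810749257 0.07125220076849745
sh7 88.09
```

View pics/m20.png

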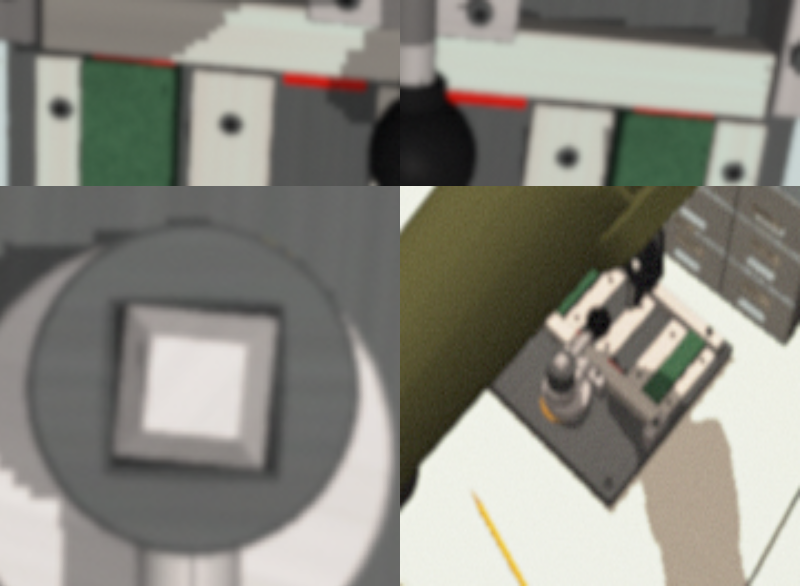

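The shaft's square now lies at -5.5°, which is the stop (fixture yaw -5.6°). The pads at both stones are visibly pressed back compared with the empty pockets. Retreat, take a last look and hand in.

Run:
```python
from h import *
im,d,C=look('end',[.52,-.06,.33],np.pi/2); cv2.imwrite('pics/m21.png',im)
for s in stones(im,C,d,.028,200): print(s)
W=cloud(d,C); m=(W[...,2]>.06)&(W[...,2]<.1)&(np.hypot(W[...,0]-S[0],W[...,1]-S[1])<.016); print(np.percentile(W[m][:,2],[25,50,75]),get_state()['contact_force'].round(1))
```

```text
end 89.31
{'c': array([ 0.63160907, -0.14470741]), 'w': 24.173263549804688, 'l': 98.20022583007812, 'th': np.float64(1.4742562046473062), 'z': np.float64(0.028699107272609214)}
{'c': array([0.64607526, 0.00385598]), 'w': 24.431106567382812, 'l': 97.97537994384766, 'th': np.float64(1.4760076325381968), 'z': np.float64(0.02874989619241161)}
[0.07737888 0.07818019 0.08028611] [-0.1  0.3 -0.6]
```

View pics/m21.png

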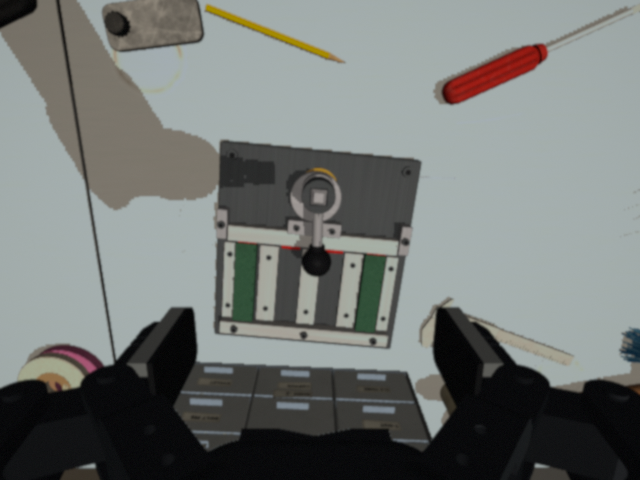

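The last picture shows both stones clamped at (245,280) and (371,290). The lever is on and over at the stop, its ball at (316,262). The caliper and flattening plate have not moved.

```bash
python3 -c "
from h import *
print(ticket.close_job(), get_state()['time'])"
```

```text
the job is handed in; nothing more can be done
the job is handed in; nothing more can be done
```

The fixture is assembled and clamped, and I handed the job in at about 90 s of the 210 s limit. The hand-in reported no verdict.

- **Stones:** I found two green stones, saw no others, and laid them in pockets 4 and 1. Last look: both flat (tops about 28.7 mm, expected 28) and within about 0.2° of the pocket direction. Stone centres measured 2–4 mm from the pocket centres, within the 8 mm allowed. The stone in pocket 1 reads about 2.5 mm off sideways, more than the 1.5 mm of play there allows, so that is probably camera error.
- **Cam:** it went down the flatted shaft without contact until it seated on the washer. The boss top measured 50.6 mm (expected 50).
- **Lever:** it seated on the square, hub top about 77–78 mm (expected 77).
- **Swing:** I turned the lever by its gripped hub, anticlockwise. The shaft's square ended at -5.5° against the fixture's -5.6°, so the shaft is at its stop (about 1.92 rad). The lever arm itself reads about -1.5°, a few degrees further round, which I put down to play in the square bore.
- **Pads:** the red pads at both stones look pressed back compared with the empty pockets. I judged this by eye and did not measure it in millimetres.

The caliper, flattening plate and red look-alike were not touched. I saw nothing knocked aside and no grip slip.

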